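# Dock the descaler tray and open its push-and-turn cap one-handed

### The job

The kettle needs descaling. Slide the tray that carries the descaler bottle all the way into the slotted holder on the counter, so that bottle and tray cannot twist, then press the red safety cap down, twist it counter-clockwise until it is free, and lift it, level, well clear of the bottle. Leave the bottle standing in its docked tray, do not disturb the sauce bottle, jam jar and mug, and finish while still holding the cap up above the bottle's neck.

Things in the scene. Friction and masses are not known exactly. Their poses are not given: they have to be found in the camera images.
- holder: Grey metal holder fixed to the counter: two parallel rails, 123 mm apart inside, 14 mm high, whose lips overhang inward (undersides 10 mm up, edges 103 mm apart), joined by a 20 mm high back stop. Origin on the counter, where the tray's origin lies when the tray is fully home (axes then agree with the tray's). The tray goes in at the +y end, along the holder's -y; stop face at y = -48.5 mm.
- holder_mouth (a point): Middle of the holder's open end, on the counter at y = +102 mm of the holder; the mouth is about 145 mm wide there and flares in to 123 mm where the straight rails begin, at y = +70 mm.
- tray: Blue-grey plastic tray loose on the counter, 0.35 kg (0.9 kg with bottle; sliding takes 5 to 10 N). Flat sole 118 (x) x 158 (y) x 6 mm, y = -48 to +110 mm; a square well (inside 73 x 73 mm, floor at 6 mm, walls to 24 mm) centred on the origin holds the bottle; bow handle at y = +93 mm. Origin on the underside below the well's centre, z up. The -y end enters the holder first.
- tray_handle (a point): Centre of the tray's dark blue handle bar: 84 mm long along the tray's x, 14 mm thick along its y, 18 mm high, centre 62 mm above the counter, opening 58 mm wide between its posts below. Take it from above, fingers closing along the tray's y. The bottle's wall is 58 mm from the bar's centre line.
- bottle: White square bottle, 70 x 70 mm, body 86 mm high, teal label with a yellow stripe, about 0.5 kg, standing loose in the tray's well (1.5 mm play each side). Origin at the centre of its underside, z up; shoulder rises to 95 mm, neck 34 mm across up to its rim at 118 mm. Three lugs on the neck hold the cap.
- cap: Red ribbed push-and-turn safety cap, 52 mm across, 30 mm high, closed top with two white arrows; 90 g. Origin at the centre of its underside, z up. Locked, its origin is 104.5 mm above the bottle's underside (cap top 140.5 mm above the counter), axes parallel to the bottle's. Counter-clockwise seen from above opens; clockwise is blocked. Once free it lifts straight off.
- cap_grip (a point): On the cap's axis, 15 mm above its underside: middle of the ribbed side. A spring holds the cap up: press it down over 4.7 mm (about 9 N; hard stop at 7 mm, 12 N), keep it down and turn. It comes free after about 37 degrees of turn relative to the bottle; stops block at about 84. Bottle and tray first give up to 5 degrees, so turn the hand about 60 to 70 degrees.
- sauce_bottle: Sauce bottle with a red top, 59 mm across, 204 mm high, loose bystander; origin at the centre of its underside.
- jam_jar: Jam jar with a white lid, 65 mm across, 90 mm high, loose bystander; origin at the centre of its underside.
- blue_mug: Dark blue mug, 77 mm across, 107 mm with its handle, 90 mm high, loose bystander; origin at the centre of its underside.
There are look-alikes about, which are no part of the job. What is shaped like the cap but purple is not meant.

How it is judged:
On the way, in this order (a step that is already met when the one before it is completed fails the run):
1. the tray is fully home in the holder, against the back stop, the bottle still capped in it (y of tray in the frame of holder below 0.005 m and x of tray in the frame of holder between -0.006 and 0.006 m and angle between the y axis of tray and the y axis of holder, either way round below 0.06 rad and z of cap in the frame of bottle below 0.108 m), for 0.2 s.
2. the cap is pressed down (z of cap in the frame of bottle below 0.1005 m), for 0.05 s.
3. the cap has been twisted past its locking teeth, still on the neck (angle between the x axis of cap and the x axis of bottle, either way round above 0.45 rad and z of cap in the frame of bottle below 0.111 m), for 0.02 s.
At the end, for the whole second after the job is handed in: The cap is held still and level in the fingers, touching nothing else, its underside 17 to 180 mm above the neck rim, its axis within 30 mm of the bottle's; the tray is home (within 10 mm of the stop, between the rails) with the bottle upright in its well (z of cap in the frame of bottle between 0.135 and 0.3 m and horizontal distance between cap and bottle below 0.03 m and angle between cap's own z axis and vertical below 0.25 rad and contact force between cap and the fingers above 1 N and contact force between cap and bottle below 0.05 N and contact force between cap and tray below 0.05 N and linear speed of cap below 0.03 m/s and y of tray in the frame of holder below 0.01 m and x of tray in the frame of holder between -0.006 and 0.006 m and angle between the y axis of tray and the y axis of holder, either way round below 0.06 rad and z of bottle in the frame of tray below 0.009 m and angle between bottle's own z axis and vertical below 0.08 rad); the arm keeps its last pose, push and grip.
It fails at once if the bottle is lifted out of the tray's well (z of bottle in the frame of tray above 0.026 m).
It fails at once if the bottle is tipped (angle between bottle's own z axis and vertical above 0.35 rad).
It fails at once if the sauce bottle, jam jar or mug is disturbed (distance of any of sauce_bottle, jam_jar, blue_mug from where it was at the start of the episode above 0.03 m or angle between any of sauce_bottle, jam_jar, blue_mug's own z axis and vertical above 0.35 rad).
It also fails if it takes over 58 s, if anything falls off the work surface, if the arm or the gripper's body presses on something with over 40 N, if the wrist force passes 120 N, or if a joint passes its speed limit or range.

### The arm

A 7-joint arm with a two-finger parallel gripper is mounted at the origin on a cart in front of the work surface, level with it; the furniture and walls round the work are solid. World frame = base frame: x ahead of the robot, y to its left, z up, the work surface at z = 0. Lengths are in m, angles in rad, forces in N, time in s.
With the tool pointing down it reaches from about 0.35 to 0.9 m from the base axis. Payload 8.1 kg.
Tool frame: the origin (TCP) lies midway between the tips of the shut fingers; the grasp point (between the pads) lies 19 mm behind it; z points along the fingers, y is the line along which they close (so a half turn about z gives the same grasp; the last joint's range is limited). The gripper opens to 92 mm and grips with 3 to 60 N. Pads are 19 mm wide; open, the fingers measure 130 mm over their backs; the gripper's body (75 mm by 190 mm) begins 47 mm behind the grasp point.
Start: joints at [-1.232, 0.434, 0.025, 1.573, -0.012, 1.134, -0.075], TCP at [0.267, 0.565, 0.227] pointing down, gripper open.
Joint ranges: [-2.62, 2.62], [-0.44, 2.09], [-1.27, 1.32], [0.08, 2.57], [-1.32, 4.46], [0.12, 2], [-2.74, 2.74]. Speed limits (rad/s): [2.22, 2.22, 3.01, 3.01, 3.14, 3.14, 3.14].

### API

Orientations are given as a rotation vector (axis times angle).
In Python, from cell import arm gives the robot as it stands.
- The arm moves only by the tool carry_out, never from a script. Its arguments are lists of equal length, an entry for each row: "claw": the finger opening in cm, from 0 to 9.18; "delta_pos": the shift along the tool's x, y, z in cm, a list of three; "angular": the turn, a rotation vector about the tool's x, y, z in rad, a list of three. In form: {"claw": [claw, ...], "delta_pos": [[dx, dy, dz], ...], "angular": [[ax, ay, az], ...]}. A call has 1 to 20 rows; each row shifts and turns the commanded pose from where the row before left it, along the tool's axes as they then stand; what a row does not reach is not made up. A row lasts 1/10 s, in which the tool goes at most 50 mm and 8.59 degrees, less where a joint would pass 70% of its speed; a pose out of reach is approached as far as the arm can. A call with a gripper value outside its range is refused whole. The fingers move at their own pace and stop on an object; "force" is the grip in N (left out, the last holds). Time passes only in rows, so rows that do not move let the fingers close. It gives the time, the measured TCP pose, the force, the opening and the grip force at its end, in the units of the state.
- arm.observe(): the state, without advancing time (a new reading comes with each control period).
- arm.get_image(name): name is "side" or "top" or "wrist"; returns a dict with "frame" (480x640x3 uint8, red, green, blue), "mtx" (3x3 intrinsics, pixels), "dist" ([k1, k2, p1, p2, k3] as OpenCV has them; the pictures are not rectified), "T" (4x4, takes a point from camera to world coordinates). Camera axes: x right, y down, z forward; pixel columns grow to the right and rows downward; lengths in m; the calibration is good to about 2 mm. A picture is of the moment at which its call begins. There is no depth.
- arm.sign_off(): hands the job in; it is judged then, once.
Trained networks look in a picture, given as the dict that the camera call returned (one of the last four; its "shot" number tells which), for a name from the list of things; names that differ only in an ending like _2 or _b are one class to them, and where a whole thing is asked for, a point or a joint stands for the part that bears it (a point fixed in the world has none). Each returns a list of dicts, best first, with "conf" (0 to 1); they miss things now and then, are a little off and sometimes report something else, mostly with a low value. They report only what shows in the picture. A call takes as long as a camera call. They do not tell look-alikes from the thing itself.
- arm.look_for(label, picture): "centre" ([column, row] as shares, 0 to 1, of the picture: columns of its width, rows of its height, amid what is visible of it).
- arm.trace(label, picture): "region" (480x640 bool, what is visible of it) and "centre" ([column, row] as shares, 0 to 1, of the picture: columns of its width, rows of its height, amid what is visible of it).
- arm.place_of(label, picture): "centre" ([column, row] as shares, 0 to 1, of the picture: columns of its width, rows of its height: a listed point, or the origin of a listed thing).
The state is a dict: "clock": time; "joints": joint angles; "dq": joint speeds; "joint_efforts": joint torques, N m; "position": TCP position; "ee_rot": TCP orientation; "force": force on the tool from outside, world axes, zero at the start; "ft_torque": the same for the moment, N m; "width": opening from 0.0 (shut) to 1.0 (fully open); "gripper_force": force on a finger pad.
Only numpy, scipy, OpenCV 4.12 (cv2) and the standard library are available. Lean on these libraries where they do the work, as an engineer would, in place of code of your own. Each camera call takes 0.05 s, during which the arm holds its last target. There are 200 camera calls.

## Working session

There is one attempt and no reset: what is moved stays moved. The work goes in short steps, Python scripts to look and compute and a tool call to move; the robot and the scene stay as the last step left them, time stands still between calls to the robot, and variables do not carry over. Pictures are saved under pics/ and viewed, at most 10 in all, crops included, and the job is handed in when it is done.

Besides the shell and the picture viewer there is one more tool, called as a command line: name --argument value ..., lists and objects as JSON in quotes. carry_out: Moves the arm, as the interface text tells. Its arguments: {"type":"object","properties":{"claw":{"type":"array","items":{"type":"number"}},"delta_pos":{"type":"array","items":{"type":"array","items":{"type":"number"}}},"angular":{"type":"array","items":{"type":"array","items":{"type":"number"}}},"force":{"type":"number"}},"required":["claw","delta_pos","angular"]}

```bash
mkdir -p pics; ls
cat > h.py <<'E'
import numpy as np, cv2
from cell import arm
from scipy.spatial.transform import Rotation as R
def ray(p,c):
    u=np.array([[c[0]*640,c[1]*480]],float).reshape(1,1,2)
    d=cv2.undistortPoints(u,np.array(p["mtx"],float),np.array(p["dist"],float)).ravel()
    T=np.array(p["T"]); d=T[:3,:3]@np.array([d[0],d[1],1]); return T[:3,3],d/np.linalg.norm(d)
def tri(rs):
    A=sum(np.eye(3)-np.outer(d,d) for o,d in rs); b=sum((np.eye(3)-np.outer(d,d))@o for o,d in rs)
    x=np.linalg.solve(A,b); return x,[np.linalg.norm(np.cross(d,x-o)) for o,d in rs]
def onz(r,z): o,d=r; return o+d*(z-o[2])/d[2]
def proj(p,X):
    T=np.linalg.inv(np.array(p["T"])); r,_=cv2.Rodrigues(T[:3,:3])
    return cv2.projectPoints(np.array(X,float).reshape(-1,3),r,T[:3,3],np.array(p["mtx"],float),np.array(p["dist"],float))[0].reshape(-1,2)
def save(p,n,crop=None,s=1):
    f=p["frame"][:,:,::-1]
    if crop: f=f[crop[1]:crop[3],crop[0]:crop[2]]
    cv2.imwrite("pics/"+n,cv2.resize(np.ascontiguousarray(f),None,fx=s,fy=s,interpolation=cv2.INTER_CUBIC))
E
cat > a.py <<'E'
from h import *
np.set_printoptions(precision=4,suppress=True)
print({k:np.round(v,3) for k,v in arm.observe().items()})
P={n:arm.get_image(n) for n in("side","top","wrist")}
for n in P: save(P[n],n+"0.png"); print(n,np.array(P[n]["T"])[:3,3])
st=np.hstack([P["side"]["frame"],P["top"]["frame"]])
for l in["holder","holder_mouth","tray","tray_handle","bottle","cap","cap_grip","sauce_bottle","jam_jar","blue_mug"]:
    for n in P:
        for q in arm.place_of(l,P[n])[:3]:
            c=q["centre"]; print(l,n,round(q["conf"],2),np.round([c[0]*640,c[1]*480],1), onz(ray(P[n],c),{"tray_handle":.062,"cap":.1105,"cap_grip":.1255,"bottle":.006}.get(l,0)))
E
python3 a.py
```

```text
pics
{'clock': np.float64(0.0), 'joints': array([-1.232,  0.435,  0.025,  1.574, -0.012,  1.134, -0.075]), 'dq': array([ 0.   , -0.   ,  0.001, -0.001,  0.   , -0.001, -0.   ]), 'joint_efforts': array([  0.   , -66.785,   0.985, -31.447,  -0.061,   0.042,   0.   ]), 'position': array([0.267, 0.564, 0.226]), 'ee_rot': array([-0.688, -3.065,  0.002]), 'force': array([ 0.268, -0.208,  0.186]), 'ft_torque': array([-0.003,  0.002, -0.049]), 'gripper_force': np.float64(0.0), 'width': np.float64(0.999)}
side [-0.1906  0.4884  1.2489]
top [ 0.4139 -0.0625  1.1936]
wrist [0.1912 0.6005 0.3855]
holder side 0.34 [252.7 304.4] [0.5238 0.1817 0.    ]
tray side 0.84 [290.5 303.4] [0.4701 0.1024 0.    ]
tray top 0.6 [255.9 283.3] [0.4682 0.1028 0.    ]
tray_handle side 0.63 [254.5 303.7] [0.4874 0.1922 0.062 ]
tray_handle top 0.71 [207.  277.9] [0.4802 0.2051 0.062 ]
tray_handle top 0.56 [428.4 230.2] [ 0.5764 -0.3004  0.062 ]
bottle side 0.66 [288.3 302.7] [0.4719 0.1075 0.006 ]
bottle top 0.63 [252.5 281.5] [0.4723 0.11   0.006 ]
cap side 0.76 [223.  338.9] [0.4234 0.3091 0.1105]
cap side 0.54 [2
[... 215 characters left out ...]
0.4606 -0.3721  0.1105]
cap wrist 0.49 [202.2 420.2] [0.3921 0.3791 0.1105]
cap_grip side 0.82 [222.3 338. ] [0.418  0.3117 0.1255]
cap_grip side 0.4 [287.2 275. ] [0.4732 0.1037 0.1255]
cap_grip top 0.79 [244.9 281.8] [0.4662 0.1088 0.1255]
cap_grip top 0.79 [174.1 282.9] [0.4675 0.2606 0.1255]
sauce_bottle top 0.73 [245.8 279.6] [0.4776 0.1268 0.    ]
sauce_bottle top 0.58 [427.2 231.8] [ 0.5815 -0.3104  0.    ]
jam_jar top 0.93 [169.  229.5] [0.6032 0.3122 0.    ]
blue_mug side 0.67 [436.8 215. ] [ 0.4687 -0.4015  0.    ]
blue_mug side 0.64 [286.4 302.4] [0.4787 0.1091 0.    ]
blue_mug top 0.71 [470. 279.] [ 0.4657 -0.4063  0.    ]
blue_mug top 0.22 [428.6 231.5] [ 0.5821 -0.3138  0.    ]
```

View pics/top0.png

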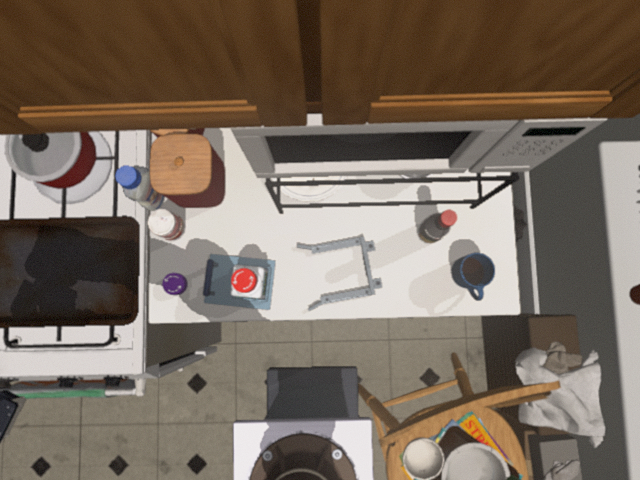

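View pics/side0.png

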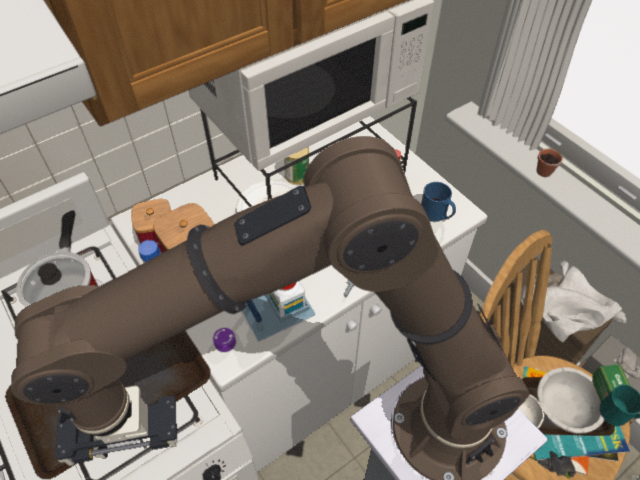

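The top view shows the tray with its dark handle at (210,280) and the red cap at (245,281). A purple cap-like knob sits at (174,284). The holder's mouth faces left at about (310,275), with its back stop at about (368,265). The jar is at (166,224), the sauce bottle at (436,227) and the mug at (474,272). In the side view the arm partly hides the tray, and the knob at (224,339) is purple. There are two candidates for the cap, (245,281) and (174,284). Only the first is red with white arrows and stands on the white bottle, so I'll confirm it in the crop.

```bash
cat > b.py <<'E'
from h import *
p=arm.get_image("top"); save(p,"topc.png",(160,215,390,325),3.4)
E
python3 b.py
```

```text
(no output)
```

View pics/topc.png

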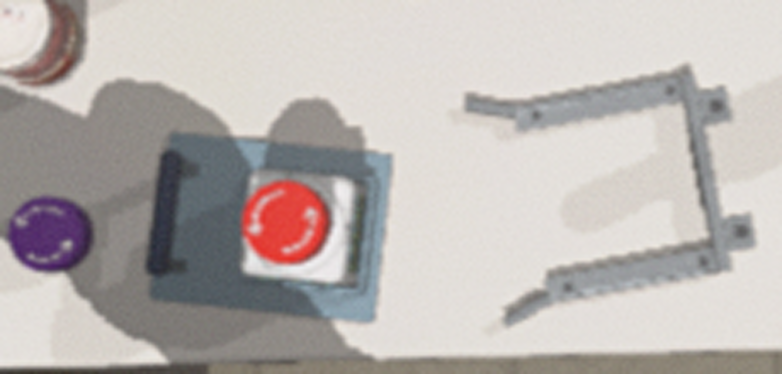

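Confirmed: the red cap with white arrows is on the white bottle at crop (287,222), and the other one at (50,233) is purple. Next I'll fit the tray and holder poses from the crop corners.

```bash
cat > c.py <<'E'
from h import *
np.set_printoptions(precision=4,suppress=True)
p=arm.get_image("top")
def fit(px,X):
    w=np.array([onz(ray(p,((u/3.4+160)/640,(v/3.4+215)/480)),z)[:2] for (u,v),(_,_,z) in zip(px,X)]); X=np.array(X)[:,:2]
    a,b=X-X.mean(0),w-w.mean(0); th=np.arctan2((a[:,0]*b[:,1]-a[:,1]*b[:,0]).sum(),(a*b).sum())
    M=np.array([[np.cos(th),-np.sin(th)],[np.sin(th),np.cos(th)]]); t=w.mean(0)-M@X.mean(0)
    print("t",t,"th",th,np.degrees(th),"\nres mm",1000*(w-X@M.T-t)); return t,M
m=.001
t,M=fit([(172,132),(392,154),(373,322),(150,298)],np.array([(59,110,6),(59,-48,6),(-59,-48,6),(-59,110,6)])*m)
h,H=fit([(521,130),(551,270),(690,105),(710,240)],np.array([(51.5,70,14),(-51.5,70,14),(51.5,-48.5,20),(-51.5,-48.5,20)])*m)
print("handle",t+M@[0,.093],"handle home",h+H@[0,.093],"mouth",h+H@[0,.102])
o=arm.observe(); print(R.from_rotvec(o["ee_rot"]).as_matrix())
f=p["frame"].copy()
for T,N,pts,c in((t,M,[(59,110,6),(59,-48,6),(-59,-48,6),(-59,110,6)],(255,255,0)),(h,H,[(51.5,70,14),(51.5,-48.5,14),(-51.5,-48.5,14),(-51.5,70,14)],(0,255,0)),(t,M,[(42,86,71),(42,100,71),(-42,100,71),(-42,86,71)],(255,0,255))):
    q=proj(p,[np.r_[T+N@(np.array(a[:2])*m),a[2]*m] for a in pts]); print(np.round((q-[160,215])*3.4)); cv2.polylines(f,[np.round(q*16).astype(int)],True,c,1,4,4)
p["frame"]=f; save(p,"fit.png",(160,215,390,325),3.4)
E
python3 c.py
```

```text
t [0.4692 0.1092] th -0.12754370896814907 -7.307716227319809 
res mm [[-0.8682 -1.0296]
 [-0.1572  1.0708]
 [ 0.4683  0.8289]
 [ 0.5572 -0.8701]]
t [ 0.4959 -0.1125] th 0.1432874102940365 8.209763867207677 
res mm [[-1.6441  0.0887]
 [ 2.7957 -3.6998]
 [-4.7341 -0.2835]
 [ 3.5826  3.8946]]
handle [0.481  0.2015] handle home [ 0.4826 -0.0204] mouth [ 0.4813 -0.0115]
[[-0.9039  0.4276  0.    ]
 [ 0.4276  0.9039  0.    ]
 [-0.      0.     -1.    ]]
[[171. 131.]
 [394. 154.]
 [374. 323.]
 [149. 299.]]
[[521. 128.]
 [689.  99.]
 [715. 245.]
 [546. 274.]]
[[181. 150.]
 [160. 148.]
 [143. 274.]
 [164. 276.]]
```

View pics/fit.png

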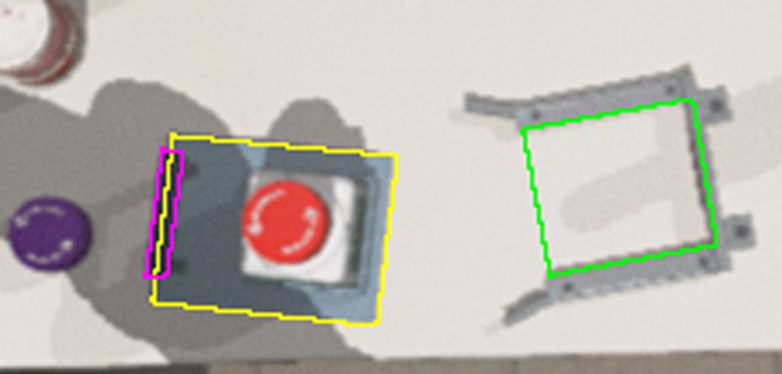

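The fits overlay the tray and holder edges well. Taken with its fingers along the tray's y, the gripper body might hit the cap, so I'll check how wide it is and which way it lies.

```bash
cat > d.py <<'E'
from h import *
p=arm.get_image("side")
o=arm.observe(); M=R.from_rotvec(o["ee_rot"]).as_matrix(); t=np.array(o["position"])
f=p["frame"].copy()
for b,c in(((37.5,95),(0,255,0)),((95,37.5),(255,255,0))):
    q=proj(p,[t+M@(np.array([sx*b[0],sy*b[1],-66])*.001) for sx,sy in((1,1),(1,-1),(-1,-1),(-1,1))])
    cv2.polylines(f,[np.round(q*16).astype(int)],True,c,1,4,4)
q=proj(p,[t,t+M@[0,.065,0],t+M@[0,-.065,0]]); print(q)
for a in q: cv2.circle(f,tuple(int(v) for v in a),2,(255,0,0),-1)
p["frame"]=f; save(p,"grip.png",(0,340,220,480),3.5)
w=arm.get_image("wrist"); print([np.round(np.array(r["centre"])*[640,480]) for r in arm.look_for("cap",w)])
E
python3 d.py
```

```text
[[133.0452215  447.23808187]
 [ 95.69380713 453.71698418]
 [170.04435772 440.75286743]]
[]
```

View pics/grip.png

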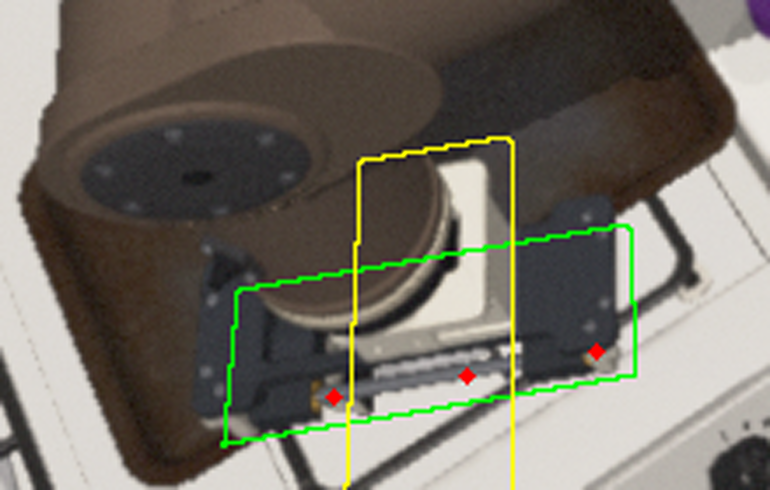

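The body's 190 mm side lies along the closing axis. Closing along the tray's y would put the body over the cap and hit it, so I'll grip the bar by its two ends instead (84 mm, opening 92 mm).

carry_out --claw '[9.18,9.18,9.18,9.18,9.18,9.18,9.18,9.18,9.18,9.18,9.18,9.18]' --delta_pos '[[-2.9,-1.97,0],[-2.9,-1.97,0],[-2.9,-1.97,0],[-2.9,-1.97,0],[-2.9,-1.97,0],[-2.9,-1.97,0],[-2.9,-1.97,0],[-2.9,-1.97,0],[-2.9,-1.97,0],[-2.9,-1.97,0],[-2.9,-1.97,0],[-2.9,-1.97,0]]' --angular '[[0,0,0],[0,0,0],[0,0,0],[0,0,0],[0,0,0],[0,0,0],[0,0,0],[0,0,0],[0,0,0],[0,0,0],[0,0,0],[0,0,0]]'

```text
clock: 3.1
position: [0.4814, 0.2012, 0.227]
ee_rot: [0.688, 3.065, 0.001]
force: [0.5, -0.1, 0.5]
width: 1.0
gripper_force: 0.0
```

carry_out --claw '[9.18,9.18,9.18,9.18,9.18,9.18,9.18,9.18,9.18,9.18,9.18]' --delta_pos '[[0,0,0.5],[0,0,0.5],[0,0,0.5],[0,0,0.5],[0,0,0.5],[0,0,0.5],[0,0,0.5],[0,0,0.5],[0,0,0.5],[0,0,0.5],[0,0,0]]' --angular '[[0,0,0.1257],[0,0,0.1257],[0,0,0.1257],[0,0,0.1257],[0,0,0.1257],[0,0,0.1257],[0,0,0.1257],[0,0,0.1257],[0,0,0.1257],[0,0,0.1257],[0,0,0]]'

```text
clock: 4.2
position: [0.4803, 0.2025, 0.1763]
ee_rot: [-2.361, -2.073, 0.002]
force: [-0.6, -0.4, -0.2]
width: 1.001
gripper_force: 0.0
```

```bash
cat > e.py <<'E'
from h import *
np.set_printoptions(precision=4,suppress=True)
P={n:arm.get_image(n) for n in("wrist","side","top")}
o=arm.observe(); print(o["position"],R.from_rotvec(o["ee_rot"]).as_matrix()[:,0],o["joints"])
for l in["tray_handle","cap_grip"]:
    rs=[]
    for n in P:
        for q in arm.place_of(l,P[n])[:2]:
            r=ray(P[n],q["centre"]); x=onz(r,{"tray_handle":.062,"cap_grip":.1255}[l]); print(l,n,round(q["conf"],2),np.round(np.array(q["centre"])*[640,480]),x)
m=.001;c,s=np.cos(-.1275),np.sin(-.1275)
f=P["wrist"]["frame"]
f=f.copy()
q=proj(P["wrist"],[(.4692+(a*c-b*s)*m,.1092+(a*s+b*c)*m,.071) for a,b in[(42,86),(42,100),(-42,100),(-42,86)]])
cv2.polylines(f,[np.round(q*16).astype(int)],True,(255,0,255),1,4,4); P["wrist"]["frame"]=f; save(P["wrist"],"w1.png")
E
python3 e.py
```

```text
[0.4808 0.2026 0.177 ] [0.1241 0.9923 0.0002] [-0.8214  0.3276  0.4142  1.9137 -0.162   0.9322 -0.4544]
tray_handle wrist 0.6 [321. 236.] [0.4821 0.2012 0.062 ]
tray_handle side 0.84 [252. 305.] [0.4884 0.1974 0.062 ]
tray_handle top 0.6 [205. 282.] [0.4719 0.2088 0.062 ]
cap_grip wrist 0.72 [292. 117.] [0.4769 0.2921 0.1255]
cap_grip wrist 0.64 [322. 386.] [0.4706 0.1082 0.1255]
cap_grip side 0.86 [221. 342.] [0.4112 0.3188 0.1255]
cap_grip side 0.64 [283. 278.] [0.4718 0.1159 0.1255]
cap_grip top 0.6 [244. 278.] [0.4742 0.1116 0.1255]
```

View pics/w1.png

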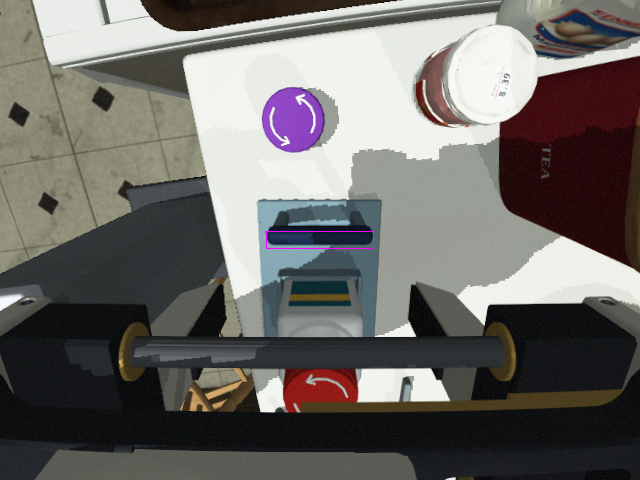

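The handle bar top is at (266–374, 235) and agrees with the projected model to within about 1 mm, height included. The purple decoy is at (293,120) and the fingers straddle the bar. I'll descend and grip.

carry_out --claw '[9.18,9.18,9.18,9.18,9.18,9.18,9.18,9.18]' --delta_pos '[[0.03,0.06,2.2],[0,0,2.2],[0,0,2.2],[0,0,2.2],[0,0,2.2],[0,0,1.2],[0,0,1.0],[0,0,0]]' --angular '[[0,0,0],[0,0,0],[0,0,0],[0,0,0],[0,0,0],[0,0,0],[0,0,0],[0,0,0]]'

```text
clock: 5.45
position: [0.481, 0.2025, 0.044]
ee_rot: [-2.359, -2.075, 0.002]
force: [-1.0, -1.0, -0.4]
width: 1.001
gripper_force: 0.0
```

carry_out --claw '[7,7,7,7,7,7]' --delta_pos '[[0,0,0],[0,0,0],[0,0,0],[0,0,0],[0,0,0],[0,0,0]]' --angular '[[0,0,0],[0,0,0],[0,0,0],[0,0,0],[0,0,0],[0,0,0]]' --force 40

```text
clock: 6.05
position: [0.482, 0.2029, 0.0455]
ee_rot: [2.359, 2.075, 0.002]
force: [0.2, -0.1, 7.4]
width: 0.91
gripper_force: 40.0
```

carry_out --claw '[7,7,7,7,7,7,7,7,7]' --delta_pos '[[-0.26,-0.36,0],[-0.26,-0.36,0],[-0.26,-0.36,0],[-0.26,-0.36,0],[-0.26,-0.36,0],[-0.26,-0.36,0],[-0.26,-0.36,0],[-0.26,-0.36,0],[0,0,0]]' --angular '[[0,0,-0.0339],[0,0,-0.0339],[0,0,-0.0339],[0,0,-0.0339],[0,0,-0.0339],[0,0,-0.0339],[0,0,-0.0339],[0,0,-0.0339],[0,0,0]]'

```text
clock: 6.95
position: [0.4527, 0.1835, 0.0454]
ee_rot: [-2.053, -2.378, -0.004]
force: [-0.1, 3.5, 7.5]
width: 0.912
gripper_force: 40.0
```

```bash
cat > g.py <<'E'
from h import *
np.set_printoptions(precision=4,suppress=True)
o=arm.observe(); x=R.from_rotvec(o["ee_rot"]).as_matrix()[:,0]; print(o["position"],x,np.degrees(np.arctan2(x[1],x[0]))-90,o["force"],o["joints"])
h=np.array([.4959,-.1125]);a=.1433;H=np.array([[np.cos(a),-np.sin(a)],[np.sin(a),np.cos(a)]]);print("tcp in holder",H.T@(np.array(o["position"])[:2]-h))
p=arm.get_image("top")
f=p["frame"].copy(); m=.001
t=np.array(o["position"])[:2]-x[:2]*.093; T=np.array([[x[1],x[0]],[-x[0],x[1]]])
for tt,N,pts,c in((t,T,[(59,110,6),(59,-48,6),(-59,-48,6),(-59,110,6)],(255,255,0)),(h,H,[(51.5,70,14),(51.5,-48.5,14),(-51.5,-48.5,14),(-51.5,70,14)],(0,255,0))):
    q=proj(p,[np.r_[tt+N@(np.array(b[:2])*m),b[2]*m] for b in pts]); cv2.polylines(f,[np.round(q*16).astype(int)],True,c,1,4,4)
p["frame"]=f; save(p,"t2.png",(160,195,390,325),3.4)
E
python3 g.py
```

```text
[0.4527 0.1835 0.0454] [-0.1459  0.9893  0.0018] 8.390690309535657 [-0.0927  3.5027  7.4574] [-0.6861  0.4673  0.2541  2.1096 -0.2086  0.5855 -0.1375]
tcp in holder [-0.0004  0.2992]
```

View pics/t2.png

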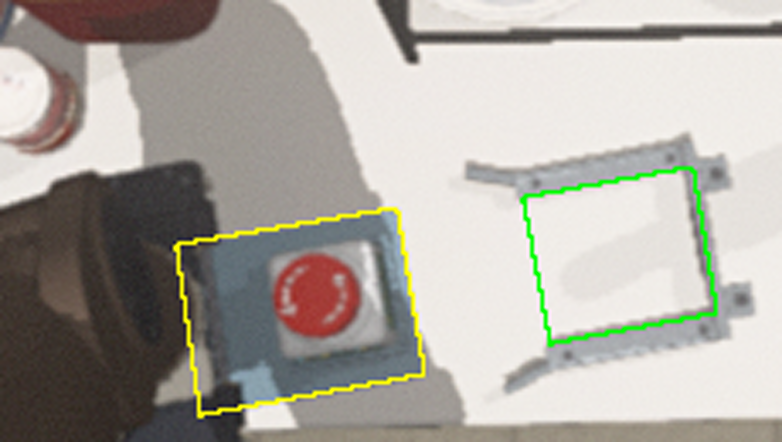

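The tray lies in line with the holder, and the yellow and green outlines match the edges. I'll slide it in.

carry_out --claw '[7,7,7,7,7,7,7,7,7,7,7,7,7,7,7,7,7]' --delta_pos '[[-0.5,0,-0.1],[-1,0,0],[-1,0,0],[-1,0,0],[-1,0,0],[-1,0,0],[-1,0,0],[-1,0,0],[-1,0,0],[-1,0,0],[-1,0,0],[-1,0,0],[-1,0,0],[-1,0,0],[-1,0,0],[-0.5,0,0],[0,0,0]]' --angular '[[0,0,0],[0,0,0],[0,0,0],[0,0,0],[0,0,0],[0,0,0],[0,0,0],[0,0,0],[0,0,0],[0,0,0],[0,0,0],[0,0,0],[0,0,0],[0,0,0],[0,0,0],[0,0,0],[0,0,0]]'

```text
clock: 8.7
position: [0.4741, 0.0321, 0.0457]
ee_rot: [2.059, 2.372, -0.001]
force: [1.2, -2.1, -5.6]
width: 0.908
gripper_force: 40.0
```

```bash
sed -i 's/t2.png/t3.png/' g.py; python3 g.py
```

```text
[0.4741 0.0321 0.0457] [-0.1406  0.9901 -0.001 ] 8.083241206482398 [ 1.2449 -2.0623 -5.642 ] [-0.3712  0.4515  0.249   2.1388 -0.1981  0.5722  0.162 ]
tcp in holder [-0.0009  0.1463]
```

carry_out --claw '[7,7,7,7,7,7,7,7,7]' --delta_pos '[[-0.7,0,0],[-0.7,0,0],[-0.7,0,0],[-0.7,0,0],[-0.7,0,0],[-0.7,0,0],[-0.5,0,0],[-0.3,0,0],[0,0,0]]' --angular '[[0,0,0],[0,0,0],[0,0,0],[0,0,0],[0,0,0],[0,0,0],[0,0,0],[0,0,0],[0,0,0]]'

```text
clock: 9.65
position: [0.4811, -0.0167, 0.0457]
ee_rot: [2.058, 2.373, -0.0]
force: [0.5, -1.4, -5.3]
width: 0.909
gripper_force: 40.0
```

carry_out --claw '[7,7,7,7]' --delta_pos '[[-0.2,0,0],[-0.2,0,0],[-0.2,0,0],[0,0,0]]' --angular '[[0,0,0],[0,0,0],[0,0,0],[0,0,0]]'

```text
clock: 10.05
position: [0.4806, -0.018, 0.0457]
ee_rot: [-2.049, -2.375, -0.002]
force: [-5.8, 15.5, 3.4]
width: 0.91
gripper_force: 40.0
```

```bash
sed -i 's/t3.png/t4.png/' g.py; python3 g.py
```

```text
[ 0.4806 -0.018   0.0457] [-0.1466  0.9892  0.004 ] 8.43039786072157 [-5.7543 15.4973  3.4249] [-0.2535  0.459   0.24    2.1222 -0.1994  0.5834  0.277 ]
tcp in holder [-0.0016  0.0958]
```

carry_out --claw '[7,7,7,7]' --delta_pos '[[-0.3,0,0],[-0.2,0,0],[0,0,0],[0,0,0]]' --angular '[[0,0,0],[0,0,0],[0,0,0],[0,0,0]]'

```text
clock: 10.5
position: [0.4801, -0.0184, 0.0458]
ee_rot: [-2.042, -2.375, -0.005]
force: [-11.6, 30.7, 11.3]
width: 0.907
gripper_force: 40.0
```

```bash
sed -i 's/t4.png/t5.png/' g.py; sed -i 's/(160,195,390,325),3.4/(260,215,400,320),5/' g.py; python3 g.py
```

```text
[ 0.4801 -0.0184  0.0458] [-0.1499  0.9887  0.0089] 8.624150664802755 [-11.6033  30.685   11.2757] [-0.2449  0.4591  0.2347  2.1206 -0.2026  0.587   0.2866]
tcp in holder [-0.0022  0.0954]
```

View pics/t5.png

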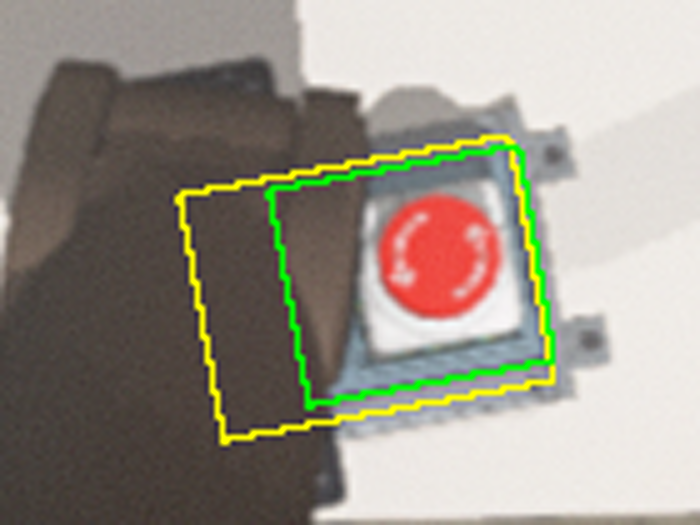

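The tray's front edge is flush with the back stop at about (545,250), and the push force climbed steeply to 31 N without further motion, so it's home. I'll ease off, release and rise.

carry_out --claw '[7,7,9.18,9.18,9.18,9.18,9.18,9.18,9.18,9.18,9.18,9.18]' --delta_pos '[[0.4,0,0],[0.3,0,0],[0,0,0],[0,0,0],[0,0,0],[0,0,-1],[0,0,-2],[0,0,-3],[0,0,-4],[0,0,-4],[0,0,-4],[0,0,0]]' --angular '[[0,0,0],[0,0,0],[0,0,0],[0,0,0],[0,0,0],[0,0,0],[0,0,0],[0,0,0],[0,0,0],[0,0,0],[0,0,0],[0,0,0]]'

```text
clock: 11.75
position: [0.4845, -0.0203, 0.2316]
ee_rot: [2.054, 2.369, 0.011]
force: [0.8, 0.8, 0.5]
width: 0.994
gripper_force: 0.0
```

```bash
cat > k.py <<'E'
from h import *
np.set_printoptions(precision=4,suppress=True)
P={n:arm.get_image(n) for n in("wrist","side","top")}
o=arm.observe(); M=R.from_rotvec(o["ee_rot"]).as_matrix(); print(o["position"],M[:,0],o["joints"])
rs=[]
for n in P:
    f=cv2.cvtColor(P[n]["frame"],cv2.COLOR_RGB2HSV)
    for q in arm.trace("cap",P[n])[:3]:
        g=q["region"]; 
        if g.sum()==0: continue
        hue=np.median(f[g][:,0]); c=np.array(q["centre"]); ys,xs=np.where(g); print(n,round(q["conf"],2),"hue",hue,c*[640,480],"box",xs.min(),xs.max(),ys.min(),ys.max(),"at top z",onz(ray(P[n],c),.1405))
    for q in arm.place_of("cap_grip",P[n])[:2]:
        r=ray(P[n],q["centre"]); x=onz(r,.1255); print(" grip",n,round(q["conf"],2),x)
        if abs(x[1]+.11)<.06: rs.append(r)
if len(rs)>1: print("tri",tri(rs))
E
python3 k.py
```

```text
[ 0.4813 -0.0199  0.226 ] [-0.1423  0.9898  0.0001] [-0.3438  0.1991  0.3271  1.9327 -0.0748  1.0209  0.1592]
wrist 0.88 hue 1.0 [312.832 322.992] box 282 342 303 372 at top z [ 0.4906 -0.0868  0.1405]
 grip wrist 0.97 [ 0.4947 -0.1119  0.1255]
side 0.65 hue 140.0 [219.712 340.176] box 213 236 328 352 at top z [0.4086 0.3211 0.1405]
side 0.52 hue 2.0 [355.392 231.984] box 345 363 222 239 at top z [ 0.4722 -0.0994  0.1405]
 grip side 0.57 [0.4114 0.32   0.1255]
 grip side 0.51 [ 0.4951 -0.1061  0.1255]
top 0.67 hue 1.0 [347.328 265.68 ] box 336 359 254 278 at top z [ 0.4941 -0.1098  0.1405]
top 0.58 hue 139.0 [176.704 283.92 ] box 162 187 273 293 at top z [0.4645 0.2505 0.1405]
 grip top 0.95 [0.462  0.2614 0.1255]
 grip top 0.65 [ 0.5013 -0.1055  0.1255]
tri (array([ 0.4967, -0.1069,  0.1278]), [np.float64(0.00380018458544501), np.float64(0.0028456694373201297), np.float64(0.004643122323580296)])
```

The cap is at about (0.495, −0.110), with its grip height triangulated at 0.128 against 0.1255 expected, and its hue is red. I'll move over it and descend.

carry_out --claw '[9.18,9.18,9.18,9.18,9.18,9.18,9.18,9.18,9.18,9.18,9.18,9.18,9.18]' --delta_pos '[[-1.8,0,0],[-1.8,0,0],[-1.8,0,0],[-1.8,0,0],[-1.9,0.07,0],[0,0,0],[0,0,2],[0,0,2],[0,0,2],[0,0,2],[0,0,2],[0,0,1.3],[0,0,0]]' --angular '[[0,0,0],[0,0,0],[0,0,0],[0,0,0],[0,0,0],[0,0,0],[0,0,0],[0,0,0],[0,0,0],[0,0,0],[0,0,0],[0,0,0],[0,0,0]]'

```text
clock: 13.5
position: [0.4938, -0.1086, 0.1109]
ee_rot: [-2.054, -2.373, 0.003]
force: [0.4, -0.2, 0.4]
width: 1.0
gripper_force: 0.0
```

```bash
cat > l.py <<'E'
from h import *
p=arm.get_image("wrist"); save(p,"w2.png")
o=arm.observe(); print(o["position"],o["force"])
print([(q["conf"],np.array(q["centre"])*[640,480],onz(ray(p,q["centre"]),.1255)) for q in arm.place_of("cap_grip",p)])
E
python3 l.py
```

```text
[ 0.49448036 -0.10890506  0.111977  ] [ 0.1281053  -0.11905534  0.4431336 ]
[(0.69, array([317.824, 322.704]), array([ 0.49373113, -0.11191984,  0.1255    ]))]
```

View pics/w2.png

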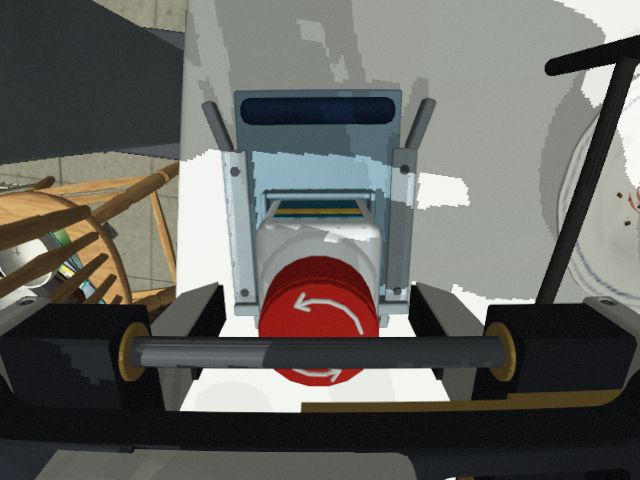

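The tray sits between the rails with its front at the stop, and the red cap at (318,322) is centred between the fingers. The wrist estimate puts it 2–3 mm further along −tool x, so I'll nudge that way and grip.

carry_out --claw '[9.18,4,4,4,4,4,4,4,4,4]' --delta_pos '[[-0.25,0,0],[0,0,0],[0,0,0],[0,0,0],[0,0,0],[0,0,0],[0,0,0],[0,0,0],[0,0,0],[0,0,0]]' --angular '[[0,0,0],[0,0,0],[0,0,0],[0,0,0],[0,0,0],[0,0,0],[0,0,0],[0,0,0],[0,0,0],[0,0,0]]' --force 50

```text
clock: 14.6
position: [0.4954, -0.1121, 0.1127]
ee_rot: [-2.057, -2.374, 0.0]
force: [-2.9, 1.1, 2.1]
width: 0.558
gripper_force: 50.0
```

carry_out --claw '[4,4,4,4,4,4,4]' --delta_pos '[[0,0,0.2],[0,0,0.2],[0,0,0.2],[0,0,0.2],[0,0,0],[0,0,0],[0,0,0]]' --angular '[[0,0,0],[0,0,0],[0,0,0],[0,0,0],[0,0,0],[0,0,0],[0,0,0]]'

```text
clock: 15.3
position: [0.4956, -0.1122, 0.1055]
ee_rot: [2.057, 2.374, 0.001]
force: [-6.0, 0.2, 15.0]
width: 0.556
gripper_force: 50.0
```

carry_out --claw '[4,4,4,4,4,4,4,4,4,4,4,4,4]' --delta_pos '[[0,0,0],[0,0,0],[0,0,0],[0,0,0],[0,0,0],[0,0,0],[0,0,0],[0,0,0],[0,0,0],[0,0,0],[0,0,0],[0,0,0],[0,0,0]]' --angular '[[0,0,-0.1],[0,0,-0.1],[0,0,-0.1],[0,0,-0.1],[0,0,-0.1],[0,0,-0.1],[0,0,-0.1],[0,0,-0.1],[0,0,-0.1],[0,0,-0.1],[0,0,-0.1],[0,0,-0.05],[0,0,0]]'

```text
clock: 16.6
position: [0.4975, -0.1113, 0.1057]
ee_rot: [0.43, 3.108, 0.002]
force: [-0.6, 2.7, 10.3]
width: 0.558
gripper_force: 50.0
```

```bash
cat > n.py <<'E'
from h import *
np.set_printoptions(precision=4,suppress=True)
o=arm.observe(); M=R.from_rotvec(o["ee_rot"]).as_matrix(); print(o["position"],np.degrees(np.arctan2(M[1,0],M[0,0])),o["force"],o["ft_torque"],o["joints"])
for n in("side","top"):
    p=arm.get_image(n)
    for l in("cap","cap_grip","bottle"): print(n,l,[(round(q["conf"],2),np.round(np.array(q["centre"])*[640,480]),onz(ray(p,q["centre"]),{"cap":.1045+.006,"cap_grip":.1255,"bottle":.006}[l])) for q in arm.place_of(l,p)[:2]])
    save(p,n+"_"+str(int(o["clock"]*10))+".png",(240,150,480,330),3.3)
E
python3 n.py; ls pics
```

```text
[ 0.4975 -0.1113  0.1057] 164.23595337073252 [-0.5692  2.7181 10.2674] [0.7125 0.1095 0.0241] [ 0.0877  0.3904  0.037   1.9977 -0.0227  0.7503  1.4341]
side cap [(0.88, array([225., 342.]), array([0.4149, 0.3093, 0.1105])), (0.59, array([351., 232.]), array([ 0.4952, -0.1065,  0.1105]))]
side cap_grip [(0.73, array([353., 229.]), array([ 0.4919, -0.1068,  0.1255])), (0.67, array([224., 339.]), array([0.4139, 0.3102, 0.1255]))]
side bottle [(0.63, array([351., 256.]), array([ 0.4957, -0.1096,  0.006 ])), (0.58, array([352., 234.]), array([ 0.5517, -0.1576,  0.006 ]))]
top cap [(0.75, array([177., 286.]), array([0.4613, 0.2577, 0.1105]))]
top cap_grip [(0.66, array([175., 283.]), array([0.4669, 0.2597, 0.1255]))]
top bottle []
fit.png
grip.png
side0.png
side_166.png
t2.png
t3.png
t4.png
t5.png
top0.png
top_166.png
topc.png
w1.png
w2.png
wrist0.png
```

carry_out --claw '[4,4,4,4,4,4,4]' --delta_pos '[[0,0,-0.3],[0,0,-0.4],[0,0,-0.4],[0,0,-0.4],[0,0,-0.5],[0,0,0],[0,0,0]]' --angular '[[0,0,0],[0,0,0],[0,0,0],[0,0,0],[0,0,0],[0,0,0],[0,0,0]]'

```text
clock: 17.7
position: [0.4957, -0.112, 0.1248]
ee_rot: [0.435, 3.111, 0.0]
force: [1.4, 1.3, 0.5]
width: 0.56
gripper_force: 50.0
```

The force stays at zero, so the cap is free and the bottle isn't being lifted. I'll raise it another 6 cm.

carry_out --claw '[4,4,4,4,4,4,4,4,4,4]' --delta_pos '[[0,0,-0.5],[0,0,-0.8],[0,0,-1],[0,0,-1],[0,0,-1],[0,0,-1],[0,0,-0.7],[0,0,0],[0,0,0],[0,0,0]]' --angular '[[0,0,0],[0,0,0],[0,0,0],[0,0,0],[0,0,0],[0,0,0],[0,0,0],[0,0,0],[0,0,0],[0,0,0]]'

```text
clock: 18.7
position: [0.4952, -0.1121, 0.1843]
ee_rot: [-0.435, -3.11, -0.0]
force: [0.6, -0.1, -1.4]
width: 0.561
gripper_force: 50.0
```

```bash
sed -i 's/(240,150,480,330)/(280,170,440,290)/;s/,3.3)/,4.5)/' n.py; python3 n.py; ls pics|grep side_
```

```text
[ 0.4952 -0.1121  0.1843] 164.0861567270409 [ 0.611 -0.116 -1.43 ] [ 0.0017 -0.0017  0.0002] [ 0.0798  0.2888  0.047   1.913  -0.0166  0.9411  1.4277]
side cap [(0.78, array([223., 342.]), array([0.417 , 0.3138, 0.1105])), (0.66, array([354., 213.]), array([ 0.5423, -0.152 ,  0.1105]))]
side cap_grip [(0.67, array([222., 338.]), array([0.4181, 0.3126, 0.1255])), (0.59, array([355., 208.]), array([ 0.5455, -0.1559,  0.1255]))]
side bottle [(0.87, array([351., 253.]), array([ 0.5016, -0.1155,  0.006 ])), (0.21, array([351., 256.]), array([ 0.4963, -0.1103,  0.006 ]))]
top cap []
top cap_grip [(0.6, array([174., 285.]), array([0.4633, 0.2599, 0.1255]))]
top bottle []
side_166.png
side_187.png
```

View pics/side_187.png

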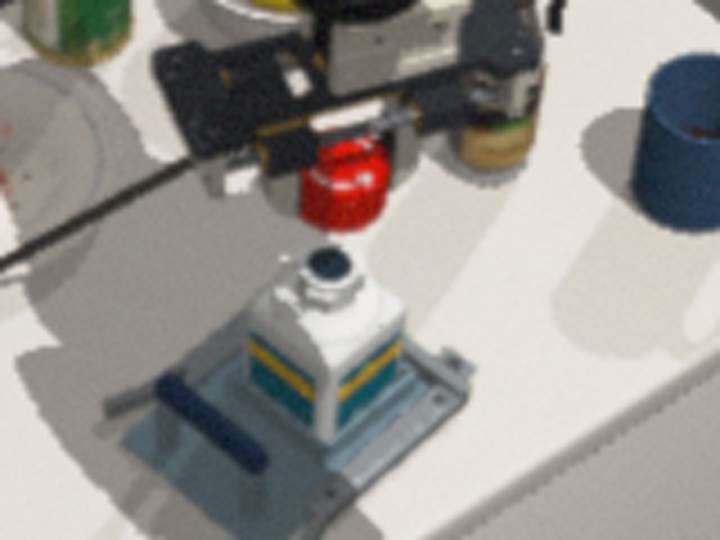

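The red cap at (345,190) is held level above the open neck at (330,270). The bottle stands in the docked tray, and the mug, sauce bottle and other things are where they were. I'm handing in the job.

```bash
python3 -c "
from cell import arm
print(arm.sign_off())"
```

```text
the job is handed in; nothing more can be done
None
```

I docked the tray against the back stop, pressed and twisted the red cap free, and handed the job in with the cap held level about 6 cm above the neck; sign-off gave no verdict.

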